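Set and lock the vegetable slicer's thickness wheel

TASK

Set the vegetable slicer for thick slices: flick its lobed thumbwheel with a fingertip, click by click, until the gauge pointer stands at the fifth mark counted from the shortest, then push the slide lock fully home into the wheel so that the setting cannot shift. Only touch and push: leave the slicer standing where it is, pick nothing up, and leave the other things alone.

Things in the scene. Friction and masses are not known exactly. Their poses are not given: they have to be found in the camera images.
- slicer: Loose mandoline slicer, 130 x 300 mm, 1.4 kg: white frame on a grey catch box. Origin: centre of its underside; x across, y along it, z up. The control rail lies along its -x side (x -65 to -21, top at z 82 mm), from -y to +y: gauge, thumbwheel, slide lock. Beside the rail nothing is above z 86 mm, but for a hand guard 72 x 78 mm, 118 mm high, clipped on at x 16, y -95.
- fifth_mark (a point): The fifth mark of the gauge, on the rail's top. The gauge has six dark marks 8 mm apart, from the shortest (thinnest slices) nearest the wheel, 58 mm to -y of its axle, to the longest, 98 mm from it. Axes as the slicer's.
- pointer_tip (a point): Tip of the small bright gauge pointer, in a slot beside the marks; it moves one mark (8 mm, to the slicer's -y) a click.
- wheel_axle (a point): Centre of the black thumbwheel: in the slicer at x -43, y 10, z 80 mm; axle along the slicer's x. 14 mm wide; five straight lobes 5 mm thick, tips 30 mm from the axle, hub radius 12.5 mm. At each click one lobe stands near the top, leaning 18 degrees to the slicer's -y (tip 28 mm above this point, 9 mm to -y), the next leans 54 degrees to +y, one lies level to -y. Axes as the slicer's.
- thickness_wheel (a joint): Wheel angle: 0 at the first (shortest) mark, 1.257 (72 degrees, one lobe) more at each next mark, 5.027 at the fifth, 6.283 at the sixth, its stop. Grows as the wheel's top is pushed to the slicer's +y, towards the lock. Sprung detent: a click takes 1 to 3 N at a lobe; once the near-top lobe is pushed past 18 degrees to +y of upright, the wheel snaps on to the next click by itself.
- lock_slide (a joint): Travel of the slide lock, m: 0 open, 0.014 fully home. Grows as it is pushed to the slicer's -y, towards the wheel; its tongue then enters between two lobes and blocks the wheel. It stays where left; about 3 N moves it.
- lock_tab (a point): Middle of the lock's upright black tab, 10 mm (y) x 26 mm (x) x 18 mm high, standing on the rail top, 9 mm above it; open it is 59 mm to +y of the wheel's axle, home 45 mm. Push its +y face.
- bowl: White bowl, 115 mm wide, 53 mm high, origin under its centre; a bystander.
- salt: Salt shaker, 44 mm wide, 90 mm high, origin under its centre; a bystander.
- pepper: Pepper shaker, 44 mm wide, 90 mm high, origin under its centre; a bystander.
- mug: White mug, 92 x 127 x 95 mm, origin under its centre; a bystander.
- snack_pack: Flat packet with a white lid, 72 x 181 x 24 mm, origin under its centre; a bystander.
- teaspoon: Teaspoon, 130 x 26 x 11 mm, origin under its middle; a bystander.

How it is judged:
By the outcome, as a careful person would: the job done as asked, in the order asked, and still so for the second after the job is handed in, with the robot touching nothing.
It also fails if it takes over 45 s, if anything falls off the work surface, if the arm or the gripper's body presses on something with over 40 N, if the wrist force passes 120 N, or if a joint passes its speed limit or range.

ROBOT

A 6-joint arm with a two-finger parallel gripper is mounted at the origin on a cart in front of the work surface, level with it; the furniture and walls round the work are solid. World frame = base frame: x ahead of the robot, y to its left, z up, the work surface at z = 0. Lengths are in m, angles in rad, forces in N, time in s.
With the tool pointing down it reaches from about 0.3 to 0.85 m from the base axis. Payload 5.4 kg.
Tool frame: the origin (TCP) lies between the finger pads; the fingertips stand 17 mm ahead of it and the grasp point (between the pads) lies 2 mm behind it (arm.nose_length is the distance from the TCP to the fingertips, in m); z points along the fingers, y is the line along which they close (so a half turn about z gives the same grasp; the last joint's range is limited). The gripper opens to 85 mm and grips with 20 to 120 N. Pads are 22 mm wide; open, the fingers measure 114 mm over their backs; the gripper's body (76 mm by 85 mm) begins 54 mm behind the grasp point. The pads swing forward as they close: fully open they stand 13 mm farther back than shut.
Start: joints at [-0.21, 0.158, 1.597, -0, 1.386, -0.21], TCP at [0.575, -0, 0.248] pointing down, gripper open.
Joint ranges: [-2.91, 2.91], [-0.94, 2.29], [0.18, 2.7], [-1.29, 4.43], [0.17, 2.64], [-3, 3]. Speed limits (rad/s): [2.57, 2.57, 3.14, 3.14, 3.14, 3.14].

INTERFACE

Orientations are given as a rotation vector (axis times angle).
In Python, from cell import monitor, get_image, calibration, finish_job, arm gives the robot as it stands. The module is installed in compiled form; this text tells all that it offers.
- The arm moves only by the tool send_rows, never from a script. Its argument "moves" is a list of rows, each a list of 4 numbers: the shift along the tool's x, y, z normalised to -1 to 1, where 1 is 0.5 m, then the turn about the tool's z normalised to -1 to 1, where 1 is 45 degrees. In form: [[tx, ty, tz, turn], ...]. A call has exactly 5 rows; each row is the pose to reach, as a shift and turn from the pose commanded when the call began, along the tool's axes at that moment; what a row does not reach only later rows make up. A row lasts 1/10 s, in which the tool goes at most 50 mm and 8.59 degrees, less where a joint would pass 70% of its speed; a pose out of reach is approached as far as the arm can. A call with a number of a shift or a turn outside -1 to 1 is refused whole. A call with a gripper value outside its range is refused whole. "gripper" is the closure, from 0 (fully open) to 1 (shut), set as the call begins (left out, the last holds). The fingers move at their own pace and stop on an object; "force" is the grip in N (left out, the last holds). Time passes only in rows, so rows that repeat a pose let the fingers close, or fill a call up. It gives the time, the measured TCP pose, the force, the opening and the grip force at its end, in the units of the state.
- monitor.sense(): the state, without advancing time (a new reading comes with each control period).
- get_image(name): name is "scene" or "side" or "wrist"; returns (picture, depth): 384x512x3 uint8, red, green, blue; 384x512 float32, m along the optical axis (not along the pixel's ray), 0 where there is no reading.
- calibration(name): a dict with "camera_matrix" (3x3 intrinsics, pixels), "extrinsics" (4x4, takes a point from world to camera coordinates). Camera axes: x right, y down, z forward; pixel columns grow to the right and rows downward; lengths in m; the calibration is good to about 2 mm. A picture is of the moment at which its call begins: read the wrist's pose just before it. calibration takes no time and is no camera call; for the wrist camera it gives the pose at the moment of the call.
- finish_job(): hands the job in; it is judged then, once.
The state is a dict: "time_s": time; "joints": joint angles; "joint_vel": joint speeds; "effort": joint torques, N m; "position": TCP position; "ee_rot": TCP orientation; "contact_force": force on the tool from outside, world axes, zero at the start; "torque": the same for the moment, N m; "finger_gap": opening from 0.0 (shut) to 1.0 (fully open); "grip_force": force on a finger pad.
Only numpy, scipy, OpenCV 4.12 (cv2) and the standard library are available. Lean on these libraries where they do the work, as an engineer would, in place of code of your own. Each camera call takes 0.05 s, during which the arm holds its last target. There are 200 camera calls.

## Working session

There is one attempt and no reset: what is moved stays moved. The work goes in short steps, Python scripts to look and compute and a tool call to move; the robot and the scene stay as the last step left them, time stands still between calls to the robot, and variables do not carry over. Pictures are saved under pics/ and viewed, at most 10 in all, crops included, and the job is handed in when it is done.

Besides the shell and the picture viewer there is one more tool, called after "Request:" by a JSON object that holds its "name" and its "arguments". send_rows: Moves the arm, as the interface text tells. Its arguments: {"type":"object","properties":{"moves":{"type":"array","items":{"type":"array","items":{"type":"number"}}},"gripper":{"type":"number"},"force":{"type":"number"}},"required":["moves"]}

```bash
mkdir -p pics
python3 - <<'E'
from cell import *
import cv2,numpy as np
print(monitor.sense())
ims=[]
for n in ["scene","side"]:
    p,d=get_image(n); c=calibration(n); np.savez(n+"0.npz",p=p,d=d,K=c["camera_matrix"],E=c["extrinsics"])
    cv2.imwrite(f"pics/{n}0.png",cv2.resize(p[...,::-1],(800,600),interpolation=cv2.INTER_CUBIC))
    print(n,np.linalg.inv(c["extrinsics"]).round(3).tolist())
E
```

```text
{'time_s': 0.0, 'joints': array([-2.10089805e-01,  1.59067795e-01,  1.59822012e+00,  7.29693587e-06,
        1.38618302e+00, -2.10079536e-01]), 'joint_vel': array([-3.64083490e-04, -5.89370916e-05, -2.05435840e-05,  9.05915974e-04,
        1.97204203e-04, -5.21448639e-04]), 'effort': array([ 1.96016467e-04, -3.96006632e+01, -3.31426942e+01, -2.07608541e-04,
        8.36965773e-03, -3.09808388e-05]), 'position': array([5.74441646e-01, 1.05894955e-04, 2.47312392e-01]), 'ee_rot': array([-2.22033698e+00, -2.22031119e+00,  1.59505018e-03]), 'contact_force': array([ 0.09501548,  0.09239087, -0.26703939]), 'torque': array([-0.00735856, -0.00374595, -0.02390131]), 'grip_force': 0.0, 'finger_gap': 0.9974781500579082}
scene [[0.612, -0.392, 0.687, -0.284], [-0.791, -0.315, 0.524, -0.673], [0.011, -0.864, -0.503, 0.688], [0.0, 0.0, 0.0, 1.0]]
side [[-0.821, -0.374, 0.431, -0.048], [-0.57, 0.549, -0.611, 0.819], [-0.008, -0.747, -0.664, 1.061], [0.0, 0.0, 0.0, 1.0]]
```

View pics/scene0.png

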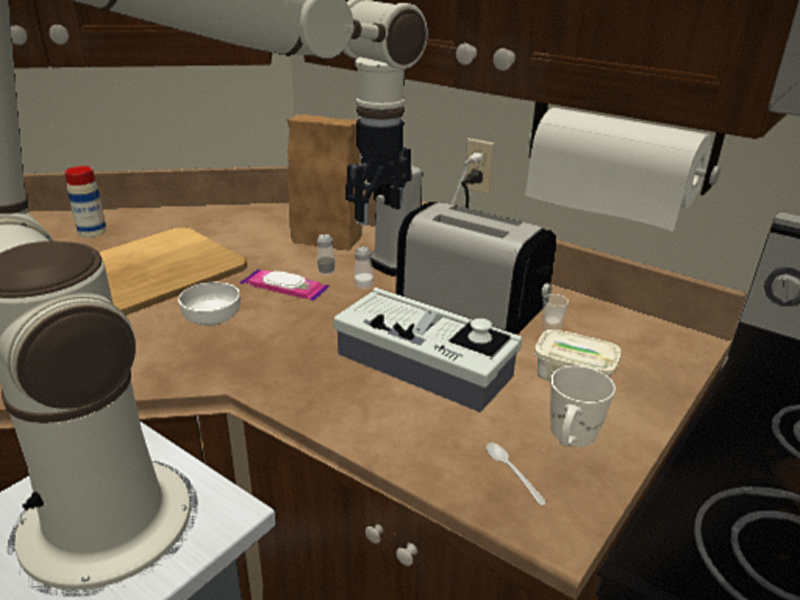

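View pics/side0.png

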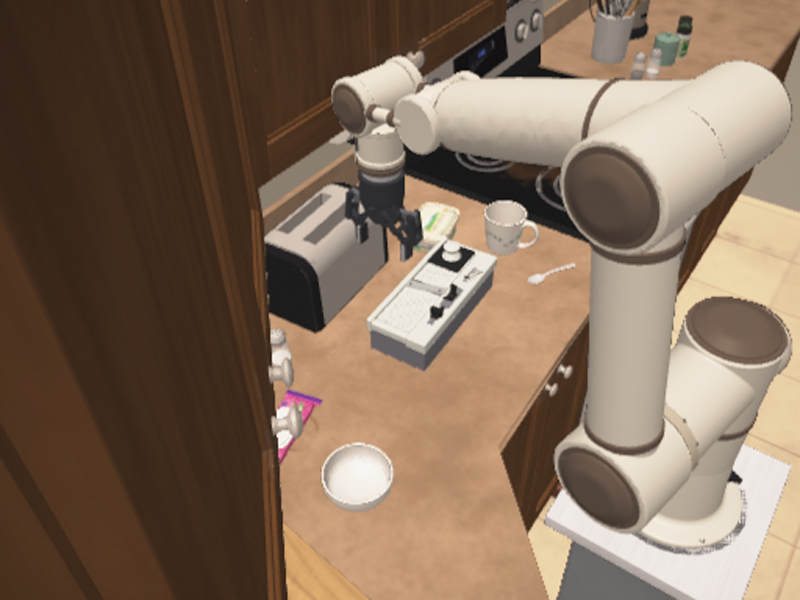

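The scene view shows the slicer at (335-520, 290-400), rail on the robot's side, with the gauge to the right (world -y), the wheel near (400,325) and the lock near (375,322). The side view agrees, with the slicer at (370-495, 240-365). Next I fit the top face.

```bash
cat > h.py <<'E'
import numpy as np,cv2
def pts(d,K,E):
    v,u=np.nonzero(d>0); z=d[v,u]
    pc=np.linalg.inv(K)@np.stack([u*z,v*z,z]); T=np.linalg.inv(E)
    return (T[:3,:3]@pc+T[:3,3:]).T,u,v
def ray(u,v,K,E,h):
    T=np.linalg.inv(E); r=T[:3,:3]@np.linalg.inv(K)@[u,v,1]; o=T[:3,3]
    return o+r*(h-o[2])/r[2]
def topfit(p,d,K,E,lo=.072,hi=.092):
    P,u,v=pts(d,K,E)
    m=(P[:,2]>lo)&(P[:,2]<hi)&(abs(P[:,0]-.56)<.2)&(abs(P[:,1]+.02)<.3)
    M=np.zeros(d.shape,np.uint8); M[v[m],u[m]]=255
    M=cv2.morphologyEx(M,cv2.MORPH_OPEN,np.ones((3,3)))
    n,L,s,c=cv2.connectedComponentsWithStats(M)
    out=[]
    for i in range(1,n):
        if s[i,4]<300: continue
        k=m&(L[v,u]==i); q=P[k]
        out.append((s[i].tolist(),np.median(q[:,2]).round(4),[np.round(t,4) for t in cv2.minAreaRect(q[:,:2].astype(np.float32))]))
    return out
E
python3 - <<'E'
from h import *
from cell import *
for n in ["scene","side"]:
    z=np.load(n+"0.npz"); print(n,*topfit(z["p"],z["d"],z["K"],z["E"]),sep="\n")
p,d=get_image("wrist");c=calibration("wrist");K,E=c["camera_matrix"],c["extrinsics"]
np.savez("wrist0.npz",p=p,d=d,K=K,E=E); print("wrist",np.linalg.inv(E).round(3).tolist(),*topfit(p,d,K,E),sep="\n")
cv2.imwrite("pics/wrist0.png",cv2.resize(p[...,::-1],(800,600),interpolation=cv2.INTER_CUBIC))
E
```

```text
scene
([254, 168, 84, 29, 473], np.float64(0.0819), [array([ 0.7114, -0.0772]), array([0.0349, 0.2692]), np.float64(9.7678)])
([214, 185, 120, 58, 2995], np.float64(0.0817), [array([ 0.5424, -0.1225]), array([0.1349, 0.3014]), np.float64(3.3665)])
side
([235, 152, 83, 71, 2546], np.float64(0.0809), [array([ 0.545 , -0.1243]), array([0.1323, 0.3059]), np.float64(3.3027)])
wrist
[[1.0, -0.0, -0.002, 0.574], [-0.001, -0.962, -0.275, 0.07], [-0.002, 0.275, -0.962, 0.374], [0.0, 0.0, 0.0, 1.0]]
([388, 0, 42, 40, 1305], np.float64(0.0861), [array([0.7132, 0.1517]), array([0.0294, 0.0335]), np.float64(82.2821)])
([372, 124, 20, 133, 1136], np.float64(0.0824), [array([ 0.7047, -0.0122]), array([0.008 , 0.1449]), np.float64(0.5881)])
([156, 154, 130, 186, 19254], np.float64(0.0812), [array([ 0.5416, -0.0832]), array([0.1301, 0.2214]), np.float64(3.1781)])
```

View pics/wrist0.png

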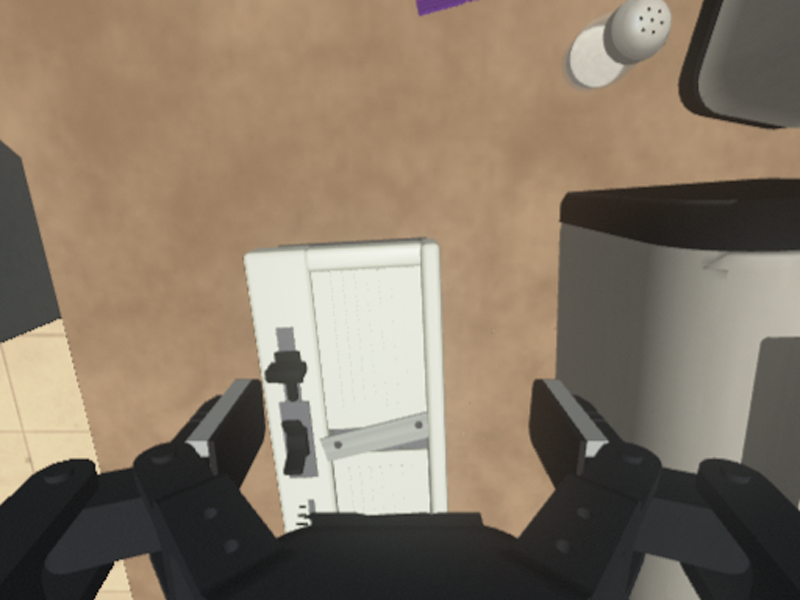

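The wrist view shows the slicer's far end, with the lock tab at (287,370) and the wheel at (295,445). The gauge is partly cut off at (305,515). Pose from the fits is centre about (0.543, -0.123), yaw +3.3°. I move above the wheel and gauge to read the pointer.

Request:
{"name": "send_rows", "arguments": {"moves": [[-0.1,-0.05,0,-0.02],[-0.2,-0.1,0,-0.05],[-0.3,-0.15,0,-0.073],[-0.3,-0.15,0,-0.073],[-0.3,-0.15,0,-0.073]], "gripper": 0}}

```text
time_s: 0.65
position: [0.4989, -0.152, 0.248]
ee_rot: [-2.161, -2.28, 0.001]
contact_force: [0.1, 0.7, 0.6]
finger_gap: 1.002
grip_force: 0.0
```

```bash
cat > look.py <<'E'
import sys
from h import *
from cell import *
def look(tag,x=200,y=100,w=260,h=260,s=2.3):
    st=monitor.sense(); c=calibration("wrist"); p,d=get_image("wrist");K,E=c["camera_matrix"],c["extrinsics"]
    np.savez(tag+".npz",p=p,d=d,K=K,E=E)
    cv2.imwrite(f"pics/{tag}.png",cv2.resize(p[y:y+h,x:x+w,::-1],None,fx=s,fy=s,interpolation=cv2.INTER_CUBIC))
    print({k:np.round(st[k],4).tolist() for k in("time_s","position","ee_rot","contact_force","finger_gap")})
    return p,d,K,E
E
python3 - <<'E'
from look import *
p,d,K,E=look("w1",120,100,270,250,2.35)
print(arm.nose_length,K.round(1).tolist()); print(*topfit(p,d,K,E),sep="\n")
E
```

```text
{'time_s': 0.65, 'position': [0.4989, -0.152, 0.248], 'ee_rot': [-2.1611, -2.2796, 0.0008], 'contact_force': [0.111, 0.6561, 0.586], 'finger_gap': 1.0015}
0.017 [[287.4, 0.0, 253.7], [0.0, 287.4, 195.9], [0.0, 0.0, 1.0]]
([235, 0, 147, 286, 33788], np.float64(0.0816), [array([ 0.5441, -0.1275]), array([0.1303, 0.2909]), np.float64(3.13)])
([446, 0, 58, 246, 3649], np.float64(0.0824), [array([ 0.71 , -0.091]), array([0.0067, 0.2386]), np.float64(5.0424)])
```

View pics/w1.png

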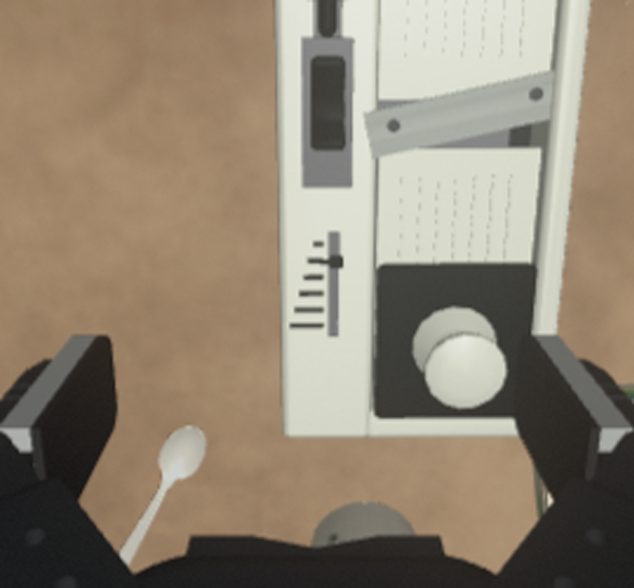

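The view shows six marks at rows 243, 260, 277, 293, 310 and 326. The pointer is at (335,261), the second mark, so three clicks are needed. The wheel is at (328,103) and the open lock at (326,15). I refine the axle position from these pixels and shut the gripper.

Run:
```python
from look import *
z=np.load("w1.npz");K,E,p,d=z["K"],z["E"],z["p"],z["d"]
px=lambda a,b:(120+a/2.35-.3,100+b/2.35-.3)
for n,a,b,h in [("m1",318,243,.082),("m6",306,326,.082),("ptr",335,261,.083),("wheelL",311,103,.1),("wheelR",346,103,.1),("railL_far",277,30,.082),("railL_near",285,430,.082)]:
    print(n,ray(*px(a,b),K,E,h).round(4))
P,u,v=pts(d,K,E)
y=np.deg2rad(3.2);R=np.array([[np.cos(y),np.sin(y)],[-np.sin(y),np.cos(y)]])
q=(P[:,:2]-[.4997,-.1155])@R.T*1000
m=(P[:,2]>.09)&(abs(q[:,0])<15)&(q[:,1]>-35)&(q[:,1]<40)
for lo,hi in [(.09,.1),(.1,.105),(.105,.112)]:
    k=m&(P[:,2]>lo)&(P[:,2]<=hi); print(lo,k.sum(),q[k].min(0).round(1),q[k].max(0).round(1)) if k.any() else 0
print(P[m,2].max())
u0,v0=map(int,px(335,261));print(p[v0-1:v0+2,u0-3:u0+4].tolist())
```

```text
m1 [ 0.4998 -0.1734  0.082 ]
m6 [ 0.4964 -0.2145  0.082 ]
ptr [ 0.508  -0.1813  0.083 ]
wheelL [ 0.4935 -0.1092  0.1   ]
wheelR [ 0.5075 -0.1085  0.1   ]
railL_far [ 0.4779 -0.0818  0.082 ]
railL_near [ 0.4888 -0.2706  0.082 ]
0.09 404 [-6.  -5.2] [ 7.6 24.4]
0.1 37 [-5.9 -6.4] [ 7.4 22.7]
0.105 93 [ -5.9 -10.8] [ 7.2 -5.3]
0.331396585298976
[[[173, 174, 163], [102, 101, 96], [73, 73, 70], [74, 74, 70], [75, 74, 70], [74, 74, 68], [116, 118, 109]], [[121, 121, 113], [79, 78, 72], [65, 66, 60], [68, 67, 61], [67, 68, 63], [68, 68, 63], [69, 69, 63]], [[65, 64, 59], [68, 67, 62], [69, 68, 64], [67, 66, 61], [69, 69, 64], [69, 69, 64], [69, 69, 64]]]
```

Request:
{"name": "send_rows", "arguments": {"moves": [[0,0,0.05,0],[0,0,0.1,0],[0,0,0.15,0],[0,0,0.16,0],[0,0,0.16,0]], "gripper": 1}}

```text
time_s: 1.2
position: [0.4998, -0.1488, 0.1676]
ee_rot: [-2.154, -2.284, 0.0]
contact_force: [0.5, 0.7, -0.5]
finger_gap: 0.145
grip_force: 0.0
```

Request:
{"name": "send_rows", "arguments": {"moves": [[0,0.004,0.05,0],[0,0.004,0.09,0],[0,0.004,0.099,0],[0.005,0.004,0.099,0],[0.01,0.004,0.099,0]]}}

```text
time_s: 1.7
position: [0.5028, -0.1451, 0.1206]
ee_rot: [2.155, 2.282, 0.001]
contact_force: [0.5, -0.7, 0.1]
finger_gap: 0.003
grip_force: 0.0
```

Run:
```python
from look import *
p,d,K,E=look("w2",120,60,270,250,2.35)
```

```text
{'time_s': 1.7, 'position': [0.5028, -0.1451, 0.1206], 'ee_rot': [2.1549, 2.2823, 0.0013], 'contact_force': [0.4832, -0.7355, 0.11], 'finger_gap': 0.0027}
```

View pics/w2.png

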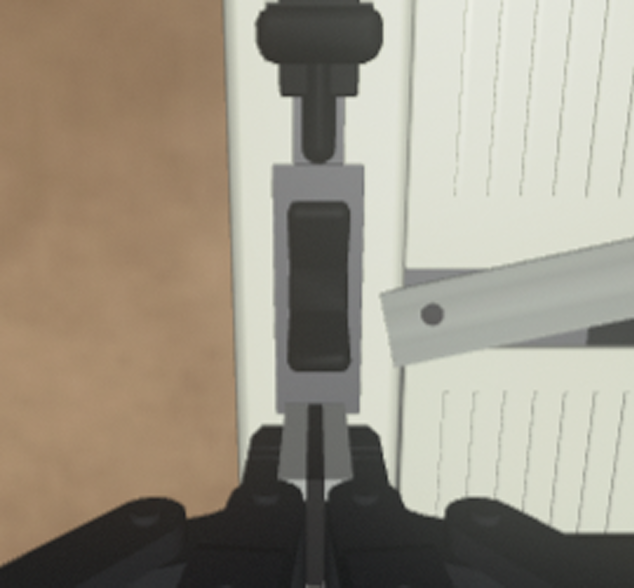

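The fingers are shut and centred on the wheel's column (318), just to -y of the near-top lobe, which spans rows 200-370. Now the first flick.

Request:
{"name": "send_rows", "arguments": {"moves": [[0.015,0,0,0],[0.03,0,0,0],[0.045,0,0,0],[0.056,0,0,0],[0.056,0,0,0]]}}

```text
time_s: 2.25
position: [0.4996, -0.1155, 0.1184]
ee_rot: [-2.154, -2.284, -0.0]
contact_force: [-0.5, 1.4, 1.2]
finger_gap: 0.001
grip_force: 0.8
```

Request:
{"name": "send_rows", "arguments": {"moves": [[0,0,-0.05,0],[0,0,-0.1,0],[-0.05,0,-0.16,0],[-0.056,0,-0.16,0],[-0.056,0,-0.16,0]]}}

```text
time_s: 2.75
position: [0.5018, -0.1454, 0.1991]
ee_rot: [2.158, 2.283, 0.001]
contact_force: [-0.3, -0.2, -1.0]
finger_gap: -0.001
grip_force: 0.0
```

Run:
```python
from look import *
p,d,K,E=look("w3",120,100,270,250,2.35)
P,u,v=pts(d,K,E)
y=np.deg2rad(3.2);R=np.array([[np.cos(y),np.sin(y)],[-np.sin(y),np.cos(y)]])
q=(P[:,:2]-[.4997,-.1155])@R.T*1000
k=(P[:,2]>.105)&(P[:,2]<.112)&(abs(q[:,0])<9)&(q[:,1]>-20)&(q[:,1]<30);print(k.sum(),q[k].min(0),q[k].max(0))
```

```text
{'time_s': 2.75, 'position': [0.5018, -0.1454, 0.1991], 'ee_rot': [2.1577, 2.2825, 0.0005], 'contact_force': [-0.3359, -0.1632, -1.0189], 'finger_gap': -0.0005}
124 [ -6.09369584 -10.18640171] [ 7.11422614 -4.93076825]
```

View pics/w3.png

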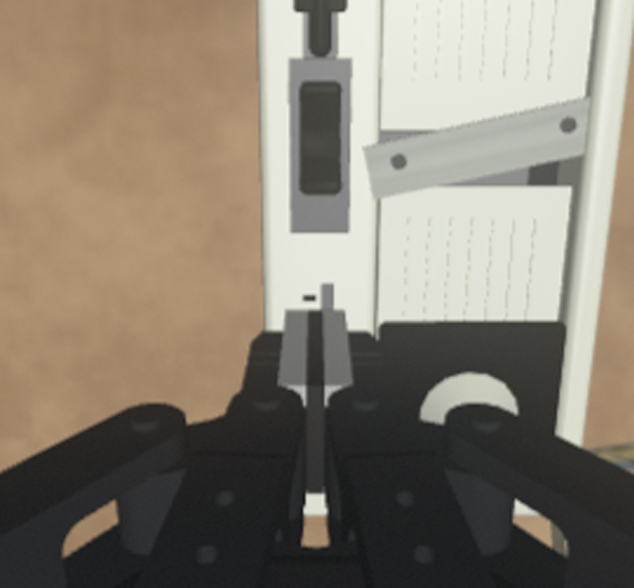

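The wheel again stands at a click and the slicer has not moved, but the fingers hide all of the gauge except its first mark at (310,298). I back off along -y to check the pointer.

Request:
{"name": "send_rows", "arguments": {"moves": [[-0.08,0,0,0],[-0.16,0,0,0],[-0.2,0,0,0],[-0.2,0,0,0],[-0.2,0,0,0]]}}

```text
time_s: 3.3
position: [0.5069, -0.2435, 0.1976]
ee_rot: [-2.155, -2.282, -0.001]
contact_force: [0.2, -0.4, 0.1]
finger_gap: 0.001
grip_force: 0.0
```

Run:
```python
from look import *
p,d,K,E=look("w4",170,60,200,180,3)
```

```text
{'time_s': 3.3, 'position': [0.5069, -0.2435, 0.1976], 'ee_rot': [-2.155, -2.2818, -0.0007], 'contact_force': [0.2451, -0.358, 0.0864], 'finger_gap': 0.001}
```

View pics/w4.png

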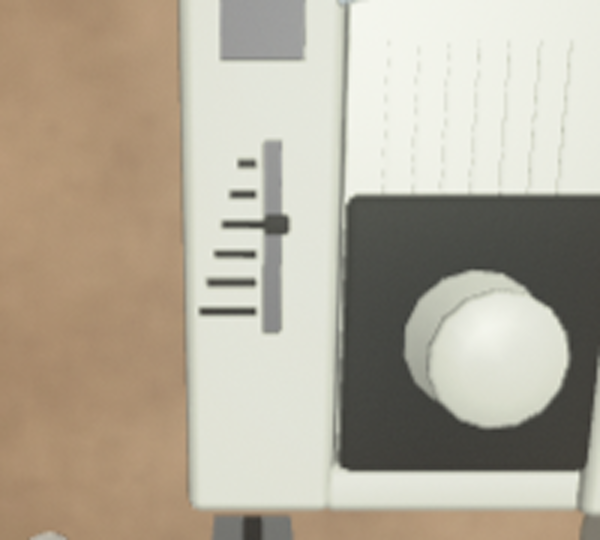

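The pointer now stands at the third mark (row 224), so one flick gives one click. Two more are needed.

Request:
{"name": "send_rows", "arguments": {"moves": [[0.08,0,0,0],[0.16,0,0,0],[0.2,0,0,0],[0.2,0,0.08,0],[0.2,0,0.16,0]]}}

```text
time_s: 3.85
position: [0.5027, -0.1429, 0.1193]
ee_rot: [2.151, 2.285, 0.002]
contact_force: [-0.0, -0.6, -0.3]
finger_gap: -0.002
grip_force: 0.0
```

Request:
{"name": "send_rows", "arguments": {"moves": [[0,0,0,0],[0.015,0,0,0],[0.03,0,0,0],[0.045,0,0,0],[0.056,0,0,0]]}}

```text
time_s: 4.35
position: [0.5011, -0.1165, 0.1205]
ee_rot: [2.155, 2.282, 0.002]
contact_force: [0.3, -0.3, 0.2]
finger_gap: -0.001
grip_force: 0.1
```

Request:
{"name": "send_rows", "arguments": {"moves": [[0,0,0,0],[0,0,-0.05,0],[0,0,-0.1,0],[-0.05,0,-0.1,0],[-0.056,0,-0.1,0]]}}

```text
time_s: 4.85
position: [0.5027, -0.1469, 0.1704]
ee_rot: [2.156, 2.28, 0.001]
contact_force: [-0.5, 0.1, -1.0]
finger_gap: -0.001
grip_force: 0.0
```

Request:
{"name": "send_rows", "arguments": {"moves": [[0,0,0,0],[0,0,0.05,0],[0,0,0.09,0],[0,0,0.1,0],[0,0,0.1,0]]}}

```text
time_s: 5.35
position: [0.5008, -0.1439, 0.1176]
ee_rot: [-2.154, -2.282, 0.001]
contact_force: [-0.0, -1.0, 0.3]
finger_gap: -0.0
grip_force: 0.0
```

Request:
{"name": "send_rows", "arguments": {"moves": [[0.015,0,0,0],[0.03,0,0,0],[0.045,0,0,0],[0.056,0,0,0],[0.056,0,0,0]]}}

```text
time_s: 5.85
position: [0.4999, -0.1156, 0.1188]
ee_rot: [-2.155, -2.285, -0.001]
contact_force: [-0.3, 0.7, -0.3]
finger_gap: 0.002
grip_force: 0.9
```

Request:
{"name": "send_rows", "arguments": {"moves": [[0,0,-0.05,0],[0,0,-0.1,0],[-0.08,0,-0.16,0],[-0.16,0,-0.16,0],[-0.256,0,-0.16,0]]}}

```text
time_s: 6.35
position: [0.5081, -0.2456, 0.2003]
ee_rot: [2.153, 2.284, 0.001]
contact_force: [0.7, 1.4, -0.1]
finger_gap: -0.001
grip_force: 0.0
```

Request:
{"name": "send_rows", "arguments": {"moves": [[0,0,0,0],[0,0,0,0],[0,0,0,0],[0,0,0,0],[0,0,0,0]]}}

```text
time_s: 6.85
position: [0.5075, -0.2436, 0.1988]
ee_rot: [-2.155, -2.286, -0.0]
contact_force: [-0.4, 0.9, -0.2]
finger_gap: -0.002
grip_force: 0.0
```

Run:
```python
from look import *
p,d,K,E=look("w5",170,30,200,200,3)
print(*topfit(p,d,K,E)[:2],sep="\n")
```

```text
{'time_s': 6.85, 'position': [0.5075, -0.2436, 0.1988], 'ee_rot': [-2.155, -2.2856, -0.0001], 'contact_force': [-0.4124, 0.8858, -0.207], 'finger_gap': -0.0019}
([227, 0, 177, 231, 33094], np.float64(0.0825), [array([ 0.5468, -0.1808]), array([0.1293, 0.1829]), np.float64(3.2158)])
([498, 94, 14, 79, 696], np.float64(0.0775), [array([ 0.716 , -0.1779]), array([0.0059, 0.0647]), np.float64(8.8566)])
```

View pics/w5.png

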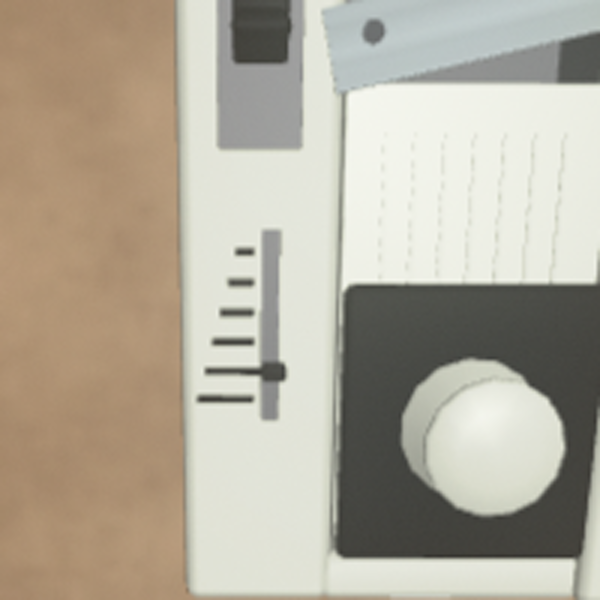

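The pointer (row 372) is exactly at the fifth mark. Next I move beyond the lock tab on its +y side.

Request:
{"name": "send_rows", "arguments": {"moves": [[0.1,0,0,0],[0.2,0,0,0],[0.3,0,0,0],[0.4,0,0,0],[0.428,0,0,0]]}}

```text
time_s: 7.4
position: [0.4942, -0.0266, 0.1987]
ee_rot: [-2.151, -2.288, -0.001]
contact_force: [-0.4, -1.2, 1.1]
finger_gap: -0.002
grip_force: 0.0
```

Request:
{"name": "send_rows", "arguments": {"moves": [[0,0,0.06,0],[0,0,0.12,0],[0,0,0.17,0],[0,0,0.186,0],[0,0,0.186,0]]}}

```text
time_s: 7.9
position: [0.4944, -0.031, 0.1049]
ee_rot: [-2.155, -2.283, 0.002]
contact_force: [0.3, -0.2, -0.5]
finger_gap: -0.003
grip_force: 0.0
```

Run:
```python
from cell import *
import numpy as np
s=monitor.sense()
y=np.deg2rad(3.2);R=np.array([[np.cos(y),np.sin(y)],[-np.sin(y),np.cos(y)]])
print(R@(s["position"][:2]-[.4997,-.1155])*1000,s["position"],s["contact_force"])
```

```text
[-0.5780185  84.64330439] [ 0.49439797 -0.03102094  0.10491141] [ 0.31552994 -0.18911928 -0.46769238]
```

Request:
{"name": "send_rows", "arguments": {"moves": [[-0.01,0,0,0],[-0.02,0,0,0],[-0.028,0,0,0],[-0.036,0,0,0],[-0.044,0,0,0]]}}

```text
time_s: 8.4
position: [0.497, -0.0534, 0.1064]
ee_rot: [2.156, 2.283, 0.001]
contact_force: [0.8, 2.5, 2.3]
finger_gap: -0.005
grip_force: 1.3
```

Request:
{"name": "send_rows", "arguments": {"moves": [[-0.001,0,0,0],[-0.002,0,0,0],[-0.003,0,0,0],[-0.003,0,0,0],[-0.003,0,0,0]]}}

```text
time_s: 8.9
position: [0.4964, -0.0545, 0.1057]
ee_rot: [-2.157, -2.284, 0.0]
contact_force: [0.7, 1.9, 1.5]
finger_gap: 0.0
grip_force: 1.0
```

Run:
```python
from look import *
y=np.deg2rad(3.2);R=np.array([[np.cos(y),np.sin(y)],[-np.sin(y),np.cos(y)]])
f=lambda P:(P[...,:2]-[.4997,-.1155])@R.T*1000
print(f(monitor.sense()["position"]))
p,d,K,E=look("w6",120,60,270,250,2.35)
for n in ["w6"]:
    P,u,v=pts(d,K,E); q=f(P); k=(P[:,2]>.092)&(P[:,2]<.104)&(abs(q[:,0])<16)&(q[:,1]>35)&(q[:,1]<75)
    print(k.sum(), q[k].min(0),q[k].max(0))
print(*topfit(p,d,K,E)[:2])
```

```text
[ 0.1550135  61.12862693]
{'time_s': 8.9, 'position': [0.4964, -0.0545, 0.1057], 'ee_rot': [-2.1565, -2.2844, 0.0002], 'contact_force': [0.7318, 1.8913, 1.5101], 'finger_gap': 0.0005}
422 [-14.88465217  67.84404802] [12.24733183 73.21114101]
([215, 96, 263, 226, 43533], np.float64(0.0809), [array([ 0.539 , -0.0378]), array([0.13  , 0.1292]), np.float64(3.1178)])
```

Only about 2-3 N, so the lock is still sliding and not yet at its stop. I continue in small steps.

Request:
{"name": "send_rows", "arguments": {"moves": [[-0.001,0,0,0],[-0.002,0,0,0],[-0.003,0,0,0],[-0.003,0,0,0],[-0.003,0,0,0]]}}

```text
time_s: 9.45
position: [0.4965, -0.0552, 0.1058]
ee_rot: [-2.156, -2.283, -0.002]
contact_force: [0.3, 6.2, 3.0]
finger_gap: 0.0
grip_force: 3.2
```

Request:
{"name": "send_rows", "arguments": {"moves": [[-0.001,0,0,0],[-0.002,0,0,0],[-0.003,0,0,0],[-0.003,0,0,0],[-0.003,0,0,0]]}}

```text
time_s: 9.95
position: [0.4964, -0.0555, 0.1057]
ee_rot: [-2.155, -2.282, -0.004]
contact_force: [0.9, 10.1, 4.3]
finger_gap: 0.003
grip_force: 5.4
```

The force rises to 10 N with the position stalled, so the lock is at its stop. I back off, lift and check.

Request:
{"name": "send_rows", "arguments": {"moves": [[0.01,0,0,0],[0.02,0,0,0],[0.02,0,-0.1,0],[0.02,0,-0.2,0],[-0.08,0,-0.25,0]]}}

```text
time_s: 10.45
position: [0.5004, -0.0902, 0.2329]
ee_rot: [2.146, 2.286, 0.004]
contact_force: [2.1, -0.7, 0.1]
finger_gap: -0.004
grip_force: 0.0
```

Request:
{"name": "send_rows", "arguments": {"moves": [[-0.1,0,0,0],[-0.16,0,0,0],[-0.16,0,0,0],[-0.16,0,0,0],[-0.16,0,0,0]]}}

```text
time_s: 10.95
position: [0.503, -0.1711, 0.2277]
ee_rot: [-2.155, -2.284, 0.0]
contact_force: [-0.3, -0.4, 0.6]
finger_gap: 0.001
grip_force: 0.0
```

Run:
```python
from look import *
y=np.deg2rad(3.2);R=np.array([[np.cos(y),np.sin(y)],[-np.sin(y),np.cos(y)]])
f=lambda P:(P[...,:2]-[.4997,-.1155])@R.T*1000
p,d,K,E=look("w7",120,20,270,250,2.35)
z=np.load("w1.npz")
for D,k1,e1 in [(z["d"],z["K"],z["E"]),(d,K,E)]:
    P,u,v=pts(D,k1,e1); q=f(P); k=(P[:,2]>.094)&(P[:,2]<.104)&(abs(q[:,0])<16)&(q[:,1]>35)&(q[:,1]<75)
    if k.any(): print(k.sum(), q[k].min(0),q[k].max(0))
print(*topfit(p,d,K,E)[:2])
```

```text
{'time_s': 10.95, 'position': [0.503, -0.1711, 0.2277], 'ee_rot': [-2.1552, -2.2843, 0.0004], 'contact_force': [-0.3092, -0.3557, 0.5688], 'finger_gap': 0.0011}
359 [-11.92948021  54.22414366] [13.31975922 64.49425493]
445 [-12.08911387  39.78355968] [12.8699296  50.94125584]
([230, 0, 158, 283, 33594], np.float64(0.0817), [array([ 0.5449, -0.1391]), array([0.1305, 0.2635]), np.float64(3.281)]) ([459, 0, 53, 239, 3819], np.float64(0.0818), [array([ 0.7107, -0.103 ]), array([0.0065, 0.2139]), np.float64(5.1243)])
```

View pics/w7.png

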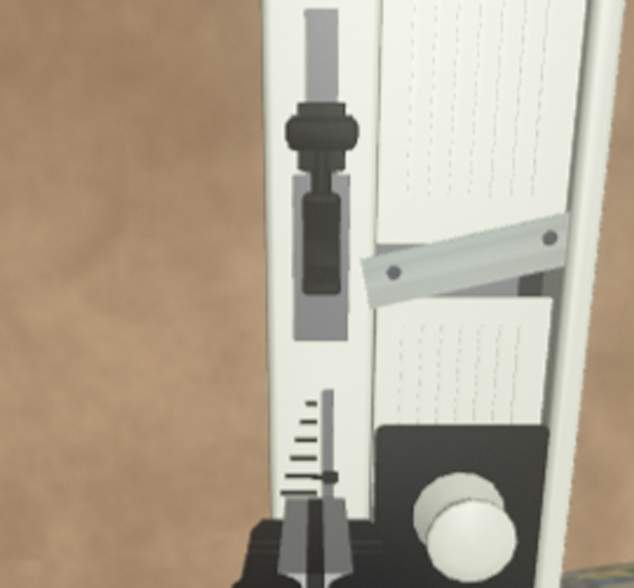

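The tab has moved 13.5-14.4 mm and now spans 40-51 mm from the axle, so it is home. The tongue is between the lobes, the pointer (330,477) is at the fifth mark, and the slicer has not moved. Handing in.

```bash
python3 -c "
from cell import finish_job
print(finish_job())"
```

```text
the job is handed in; nothing more can be done
None
```

The pointer is at the fifth mark after three clicks, the slide lock was pushed to its stop (about 14 mm of travel), the slicer is where it stood, and the job is handed in at about 11 s.

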